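# Sweep the loose nuts off the work board into the pan

### The job

Sweep the four loose hex nuts along the plywood work board and off its edge into the shallow metal pan that lies against it, so that all four end up inside the pan. Only push them with the fingers, gently: do not pinch or lift them. Leave the bearing, the socket and the upright bolt on the board as they stand, and do not shift the pan or anything else on the bench.

Things in the scene. Friction and masses are not known exactly. Their poses are not given: they have to be found in the camera images.
- board: Plywood work board screwed flat to the bench: 300 mm along its x, 360 mm along its y, 36 mm thick, a plain slab with no rim. Origin at the centre of its underside, on the bench; z up. Its top is 36 mm above the origin; its two short (300 mm) edges are at y = +180 and -180 mm.
- pan: Shallow open sheet-metal pan, loose on the bench (0.55 kg), along one short edge of the board (at +y or -y, it varies), square with it, 4 mm gap: 280 mm along its x, 160 mm along its y, 24 mm high, so its rim is 12 mm lower than the board's top. Walls and floor 3 mm. Origin at the centre of its underside, level with the middle of the edge; axes parallel to the board's.
- nut1: Loose steel hex nut (M20) lying flat somewhere on the board: 30 mm across the flats, 34.6 mm across the corners, 16 mm thick, about 65 g. Origin at its centre, 8 mm above the board while it lies flat; z along its bore, x square to one of its six flats.
- nut2: Loose steel hex nut (M20) lying flat somewhere on the board: 30 mm across the flats, 34.6 mm across the corners, 16 mm thick, about 65 g. Origin at its centre, 8 mm above the board while it lies flat; z along its bore, x square to one of its six flats.
- nut3: Loose steel hex nut (M20) lying flat somewhere on the board: 30 mm across the flats, 34.6 mm across the corners, 16 mm thick, about 65 g. Origin at its centre, 8 mm above the board while it lies flat; z along its bore, x square to one of its six flats.
- nut4: Loose steel hex nut (M20) lying flat somewhere on the board: 30 mm across the flats, 34.6 mm across the corners, 16 mm thick, about 65 g. Origin at its centre, 8 mm above the board while it lies flat; z along its bore, x square to one of its six flats.
- bearing: Ball bearing lying flat on the board: a steel ring of 47 mm outside diameter, 14 mm thick, 20 mm bore. Origin at the centre of its underside. Stays where it is.
- socket: Impact-wrench socket standing on the board: dark steel cylinder 30 mm in diameter, 32 mm tall. Origin at the centre of its underside. Stays where it is.
- bolt: Hex bolt standing on its head on the board, threaded shank up: head 24 mm across the flats (28 mm across the corners) and 10 mm thick, shank 16 mm in diameter, 36 mm tall in all. Origin at the centre of its underside. Stays where it is.
- case: Closed flat metal drill case lying on the bench on the other side of the board from the pan: 200 x 140 mm, 34 mm high, a bystander. Origin at the centre of its underside.
- can_a: White spray can standing on the bench, right of the work (-y): 65 mm in diameter, 192 mm tall, a bystander. Origin at the centre of its underside.
- can_b: Second spray can, same size, near the first, a bystander. Origin at the centre of its underside.
- bottle: Plastic bottle standing on the bench, right of the work: 62 mm in diameter, 190 mm tall, a bystander. Origin at the centre of its underside.
- hammer: Hammer lying on the bench left of the work (+y), handle to the robot, 260 mm long, under 40 mm high, a bystander. Origin under the middle of its length.

How it is judged (in metres and radians):
At the end, for the whole second after the job is handed in: All four nuts at rest, centres inside the pan's walls (within 137 mm along its x, 77 mm along its y of its middle) and under 36 mm above its underside; bearing, socket, bolt, pan and bench things within 20 mm of where they started; upright things still upright (0.2 rad) (x of nut1 in the frame of pan between -0.137 and 0.137 m and y of nut1 in the frame of pan between -0.077 and 0.077 m and z of each of nut1, nut2, nut3, nut4 in the frame of pan below 0.036 m and linear speed of each of nut1, nut2, nut3, nut4 below 0.02 m/s and x of nut2 in the frame of pan between -0.137 and 0.137 m and y of nut2 in the frame of pan between -0.077 and 0.077 m and x of nut3 in the frame of pan between -0.137 and 0.137 m and y of nut3 in the frame of pan between -0.077 and 0.077 m and x of nut4 in the frame of pan between -0.137 and 0.137 m and y of nut4 in the frame of pan between -0.077 and 0.077 m and distance of each of bearing, socket, bolt, case, can_a, can_b, bottle, hammer, pan from where it was at the start of the episode below 0.02 m and angle between each of bearing, socket, bolt, can_a, can_b, bottle's own z axis and vertical below 0.2 rad); the robot touches nothing.
It fails at once if a nut is lifted (its centre rises more than 40 mm above the top of the board) (height (world z) of any of nut1, nut2, nut3, nut4 above 0.076 m).
It fails at once if a nut is pinched or pressed hard (the fingers bear on it with more than 18 N) (contact force between the fingers and nut1 above 18 N or contact force between the fingers and nut2 above 18 N or contact force between the fingers and nut3 above 18 N or contact force between the fingers and nut4 above 18 N).
It fails at once if the bearing, socket or bolt is shifted more than 20 mm or tipped (distance of any of bearing, socket, bolt from where it was at the start of the episode above 0.02 m or angle between any of bearing, socket, bolt's own z axis and vertical above 0.2 rad).
It fails at once if the pan or a thing on the bench is shifted more than 20 mm (distance of any of pan, case, can_a, can_b, bottle, hammer from where it was at the start of the episode above 0.02 m).
It also fails if it takes over 72 s, if anything falls off the work surface, if the arm or the gripper's body presses on something with over 40 N, if the wrist force passes 120 N, or if a joint passes its speed limit or range.

### The arm

A 6-joint arm with a two-finger parallel gripper is mounted at the origin on the work surface. World frame = base frame: x ahead of the robot, y to its left, z up, the work surface at z = 0. Lengths are in mm, angles in rad, forces in N, time in s.
With the tool pointing down it reaches from about 275 to 1000 mm from the base axis. Payload 8.4 kg.
Tool frame: the origin (TCP) lies between the finger pads; the fingertips stand 25 mm ahead of it and the grasp point (between the pads) lies 6 mm ahead of it; z points along the fingers, y is the line along which they close (so a half turn about z gives the same grasp; the last joint's range is limited). The gripper opens to 85 mm and grips with 20 to 120 N. Pads are 22 mm wide; open, the fingers measure 114 mm over their backs; the gripper's body (76 mm by 85 mm) begins 54 mm behind the grasp point. The pads swing forward as they close: fully open they stand 13 mm farther back than shut.
Start: joints at [-0.002, 0.353, 1.633, -0, 1.155, -0.002], TCP at [625.002, -0, 225.581] pointing down, gripper open.
Joint ranges: [-2.63, 2.63], [-0.92, 2.1], [0.06, 2.66], [-1.3, 4.44], [0, 2.69], [-3.02, 3.02]. Speed limits (rad/s): [2.22, 2.22, 2.79, 3.14, 3.14, 3.14].

### API

Orientations are given as [roll, pitch, yaw] about the fixed x, y, z axes, in that order (R = Rz(yaw) Ry(pitch) Rx(roll)).
In Python, from rig import r, eyes, workorder gives the robot as it stands. The module is installed in compiled form; this text tells all that it offers.
- The arm moves only by the tool step_arm, never from a script. Its argument "moves" is a list of rows, each an object of numbers: "tx", "ty", "tz": the shift along the tool's x, y, z scaled (see below); "ax", "ay", "az": the turn, a rotation vector about the tool's x, y, z scaled (see below). In form: [{"tx": .., "ty": .., "tz": .., "ax": .., "ay": .., "az": ..}, ...]. A call has 1 to 5 rows; each row shifts and turns the commanded pose from where the row before left it, along the tool's axes as they then stand; what a row does not reach is not made up. The controller multiplies each number of a shift by 25 mm and each number of a turn by 90 degrees. A row lasts 1/8 s, in which the tool goes at most 62.5 mm and 10.7 degrees, less where a joint would pass 70% of its speed; a pose out of reach is approached as far as the arm can. A call with a number of a shift or a turn outside -1 to 1 is refused whole. A call with a gripper value outside its range is refused whole. "gripper" is the opening, from 0 (shut) to 1 (fully open), set as the call begins (left out, the last holds). The fingers move at their own pace and stop on an object; "newtons" is the grip in N (left out, the last holds). Time passes only in rows, so rows that do not move let the fingers close. It gives the time, the measured TCP pose, the force, the opening and the grip force at its end, in the units of the state.
- r.sense(): the state, without advancing time (a new reading comes with each control period).
- eyes.grab_frame(name): name is "scene" or "side" or "wrist"; returns (picture, depth): 384x512x3 uint8, red, green, blue; 384x512 float32, mm along the optical axis (not along the pixel's ray), 0 where there is no reading.
- eyes.camera_info(name): a dict with "intrinsics" (3x3 intrinsics, pixels), "cam_to_world" (4x4, takes a point from camera to world coordinates). Camera axes: x right, y up, looking along -z (the intrinsics and any distortion apply to the point x, -y, -z); pixel columns grow to the right and rows downward; lengths in mm; the calibration is good to about 2 mm. A picture is of the moment at which its call begins: read the wrist's pose just before it. camera_info takes no time and is no camera call; for the wrist camera it gives the pose at the moment of the call.
- workorder.sign_off(): hands the job in; it is judged then, once.
The state is a dict: "clock": time; "qpos": joint angles; "qvel": joint speeds; "joint_efforts": joint torques, N m; "eef_pos": TCP position; "tcp_rot": TCP orientation; "contact_force": force on the tool from outside, world axes, zero at the start; "wrist_torque": the same for the moment, N m; "opening": opening from 0.0 (shut) to 1.0 (fully open); "grasp_force": force on a finger pad.
Only numpy, scipy, OpenCV 4.12 (cv2) and the standard library are available. Lean on these libraries where they do the work, as an engineer would, in place of code of your own. Each camera call takes 0.05 s, during which the arm holds its last target. There are 200 camera calls.

## Working session

There is one attempt and no reset: what is moved stays moved. The work goes in short steps, Python scripts to look and compute and a tool call to move; the robot and the scene stay as the last step left them, time stands still between calls to the robot, and variables do not carry over. Pictures are saved under pics/ and viewed, at most 10 in all, crops included, and the job is handed in when it is done.

Besides the shell and the picture viewer there is one more tool, called after ">>>" as a command line: name --argument value ..., lists and objects as JSON in quotes. step_arm: Moves the arm, as the interface text tells. Its arguments: {"type":"object","properties":{"moves":{"type":"array","items":{"type":"object","properties":{"tx":{"type":"number"},"ty":{"type":"number"},"tz":{"type":"number"},"ax":{"type":"number"},"ay":{"type":"number"},"az":{"type":"number"}}}},"gripper":{"type":"number"},"newtons":{"type":"number"}},"required":["moves"]}

```bash
mkdir -p pics; python3 - <<'E'
from rig import r,eyes
import cv2
for n in ("scene","side"):
    p,d=eyes.grab_frame(n); cv2.imwrite(f"pics/{n}0.png",p[:,:,::-1])
    import numpy as np; np.save(f"{n}0.npy",d)
    i=eyes.camera_info(n); print(n,i["intrinsics"],i["cam_to_world"],i.keys())
print(r.sense())
E
```

```text
scene [[420.08154831   0.         256.07949328]
 [  0.         420.08154831 190.26434439]
 [  0.           0.           1.        ]] [[ 6.61270843e-01 -5.05369838e-01  5.54366485e-01  1.38737010e+03]
 [ 7.49846388e-01  4.24388004e-01 -5.07567943e-01 -8.02653806e+02]
 [ 2.12430435e-02  7.51329588e-01  6.59585160e-01  1.10053924e+03]
 [ 0.00000000e+00  0.00000000e+00  0.00000000e+00  1.00000000e+00]] dict_keys(['intrinsics', 'cam_to_world'])
side [[438.16738236   0.         257.39404777]
 [  0.         438.16738236 191.1273664 ]
 [  0.           0.           1.        ]] [[ 8.80735561e-01  2.90140080e-01 -3.74330877e-01 -2.95847002e+01]
 [-4.73347147e-01  5.13008553e-01 -7.16075906e-01 -1.05266161e+03]
 [-1.57273791e-02  8.07861968e-01  5.89161855e-01  9.28095631e+02]
 [ 0.00000000e+00  0.00000000e+00  0.00000000e+00  1.00000000e+00]] dict_keys(['intrinsics', 'cam_to_world'])
{'clock': 0.1, 'qpos': array([-2.38161054e-03,  3.53565786e-01,  1.63406164e+00,  1.19114923e-05,
        1.15518073e+00, -2.40936555e-03]), 'qvel': array([-0.00154057, -0.00144565, -0.00144989, -0.00085673,  0.00096107,
       -0.00020648]), 'joint_efforts': array([ 4.27485766e-04, -6.06356549e+01, -3.42817569e+01, -7.40920814e-05,
        3.91241178e-03, -4.99377973e-05]), 'eef_pos': array([6.24571948e+02, 1.63109874e-02, 2.24944131e+02]), 'tcp_rot': array([-3.14037718e+00, -1.38201453e-05,  1.57081926e+00]), 'contact_force': array([-0.54119091, -0.09327579, -0.93391309]), 'wrist_torque': array([ 0.00221561, -0.04585556, -0.03185073]), 'grasp_force': 0.0, 'opening': 0.9990931559897877}
```

```bash
cat > h.py <<'E'
import numpy as np,cv2
from rig import r,eyes
X0,X1,Y0,Y1,S=380,900,-330,330,1.2   # ortho: rows = x from far to near, cols = y from left(+) to right
def ortho(n,p,z):
    i=eyes.camera_info(n);K=i["intrinsics"];T=np.linalg.inv(i["cam_to_world"])
    rr,cc=np.mgrid[0:int((X1-X0)*S),0:int((Y1-Y0)*S)]
    P=np.stack([X1-rr/S,Y1-cc/S,np.full(rr.shape,float(z)),np.ones(rr.shape)],-1)@T.T
    u=K[0,0]*P[...,0]/-P[...,2]+K[0,2]; v=K[1,1]*-P[...,1]/-P[...,2]+K[1,2]
    o=cv2.remap(p,u.astype('f4'),v.astype('f4'),cv2.INTER_LINEAR)[:,:,::-1].copy()
    for x in range(400,900,100): cv2.line(o,(0,int((X1-x)*S)),(o.shape[1],int((X1-x)*S)),(0,255,255),1); cv2.putText(o,str(x),(0,int((X1-x)*S)),0,.4,(0,0,255),1)
    for y in range(-300,301,100): cv2.line(o,(int((Y1-y)*S),0),(int((Y1-y)*S),o.shape[0]),(0,255,255),1); cv2.putText(o,str(y),(int((Y1-y)*S),10),0,.4,(0,0,255),1)
    return o
E
python3 - <<'E'
from h import *
for n in("scene","side"):
    p=cv2.imread(f"pics/{n}0.png")[:,:,::-1]
    cv2.imwrite(f"pics/{n}_o.png",ortho(n,p,52 if n=="scene" else 52))
E
```

```text
(no output)
```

View pics/scene0.png

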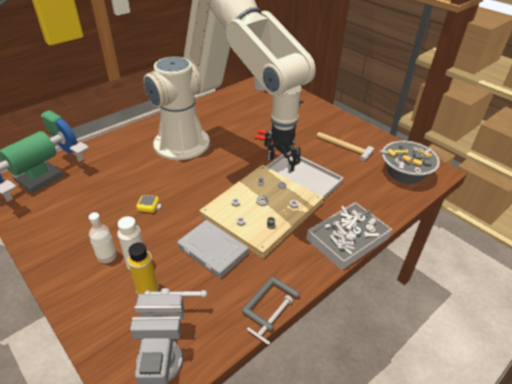

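View pics/scene_o.png

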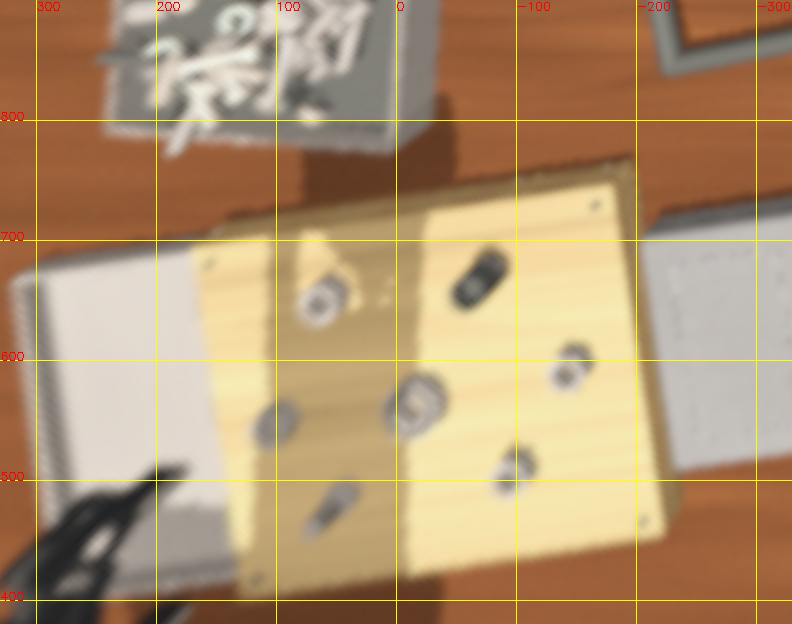

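View pics/side_o.png

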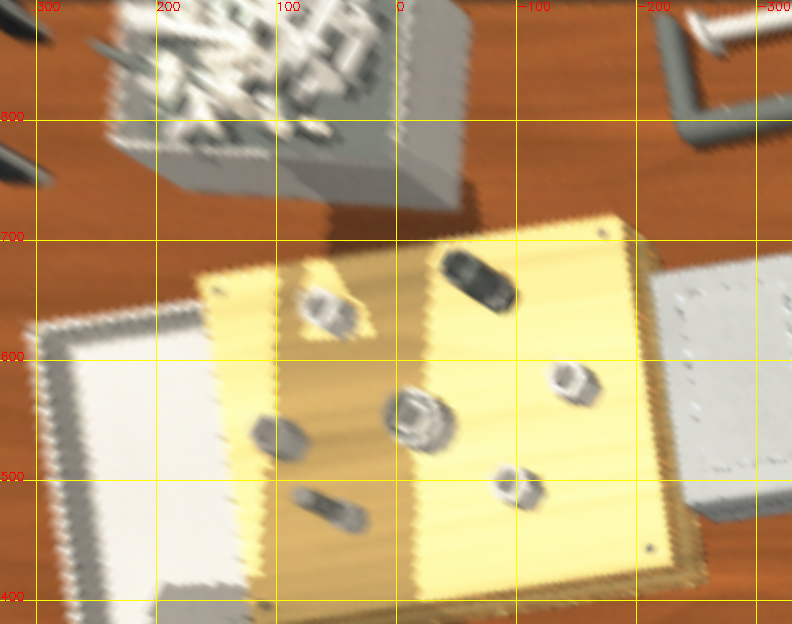

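```bash
cat >> h.py <<'E'
def cloud(n,d):
    i=eyes.camera_info(n);K=i["intrinsics"];v,u=np.nonzero(d>0);z=d[v,u]
    P=np.stack([(u-K[0,2])/K[0,0]*z,-(v-K[1,2])/K[1,1]*z,-z,np.ones(len(z))],-1)@i["cam_to_world"].T
    return P[:,:3]
TH=None
def bf(x,y,th): return np.cos(th)*x+np.sin(th)*y,-np.sin(th)*x+np.cos(th)*y
E
python3 - <<'E'
from h import *
from scipy.ndimage import label
for n in("scene","side"):
    P=cloud(n,np.load(n+"0.npy"))
    b=P[(abs(P[:,2]-36)<4)&(abs(P[:,0]-570)<210)&(P[:,1]<170)&(P[:,1]>-230)]
    g=np.zeros((210,200),np.uint8); g[((b[:,0]-360)/2).astype(int),((b[:,1]+230)/2).astype(int)]=255
    g=cv2.morphologyEx(cv2.morphologyEx(g,3,np.ones((9,9))),2,np.ones((25,25)))
    c=max(cv2.findContours(g,0,1)[0],key=cv2.contourArea)
    bx=cv2.boxPoints(cv2.minAreaRect(c))*2; print(n,[(360+q[1],-230+q[0]) for q in bx], np.median(b[:,2]))
    t=P[(P[:,2]>45)&(P[:,2]<80)&(abs(P[:,0]-570)<180)&(P[:,1]<150)&(P[:,1]>-220)]
    g=np.zeros((200,200),np.uint8); ix=((t[:,0]-380)/2).astype(int),((t[:,1]+230)/2).astype(int); g[ix]=1
    g=cv2.dilate(g,np.ones((3,3))); L,k=label(g,np.ones((3,3)))
    for j in range(1,k+1):
        q=t[L[ix]==j]
        if len(q)<8: continue
        zt=np.percentile(q[:,2],90); e=q[q[:,2]>zt-5]
        x,y=(e[:,:2].max(0)+e[:,:2].min(0))/2
        print(n,len(q),"zt%.0f"%zt,"c %.0f %.0f"%(x,y),"ext",np.ptp(e[:,:2],axis=0).round(),"bf",np.round(bf(x,y,.146)))
E
```

```text
scene [(np.float32(444.60934), np.float32(-263.62592)), (np.float32(388.48236), np.float32(149.30829)), (np.float32(688.8363), np.float32(190.13312)), (np.float32(744.96326), np.float32(-222.80109))] 36.460190246925094
scene 42 zt74 c 482 51 ext [14. 19.] bf [484. -19.]
scene 42 zt54 c 503 -92 ext [34. 32.] bf [ 484. -164.]
scene 38 zt55 c 544 104 ext [31. 31.] bf [554.  23.]
scene 93 zt53 c 559 -12 ext [51. 45.] bf [551. -93.]
scene 49 zt55 c 590 -143 ext [34. 27.] bf [ 563. -227.]
scene 45 zt54 c 651 63 ext [32. 34.] bf [653. -33.]
scene 83 zt70 c 669 -71 ext [24. 28.] bf [ 652. -168.]
side [(np.float32(440.80927), np.float32(-249.26012)), (np.float32(380.3468), np.float32(143.74564)), (np.float32(679.72253), np.float32(189.80347)), (np.float32(740.185), np.float32(-203.2023))] 35.70777763384791
side 50 zt72 c 474 49 ext [13. 14.] bf [476. -20.]
side 56 zt53 c 498 -95 ext [31. 34.] bf [ 479. -166.]
side 44 zt54 c 538 104 ext [32. 34.] bf [547.  25.]
side 98 zt51 c 553 -13 ext [48. 54.] bf [546. -93.]
side 52 zt54 c 587 -145 ext [32. 37.] bf [ 559. -228.]
side 44 zt52 c 644 63 ext [36. 32.] bf [646. -31.]
side 85 zt68 c 664 -71 ext [34. 34.] bf [ 646. -167.]
```

>>> step_arm --moves '[{"az": -0.089}, {"tx": 0.67, "ty": -0.68, "tz": 0.9}, {"tx": 0.67, "ty": -0.68, "tz": 0.9}, {"tx": 0.67, "ty": -0.68, "tz": 0.9}, {"tx": 0.67, "ty": -0.68, "tz": 0.9}]' --gripper 0.14

```text
schema error: expected keys tx, ty, tz, ax, ay, az
```

>>> step_arm --moves '[{"tx": 0, "ty": 0, "tz": 0, "ax": 0, "ay": 0, "az": -0.089}, {"tx": 0.67, "ty": -0.68, "tz": 0.9, "ax": 0, "ay": 0, "az": 0}, {"tx": 0.67, "ty": -0.68, "tz": 0.9, "ax": 0, "ay": 0, "az": 0}, {"tx": 0.67, "ty": -0.68, "tz": 0.9, "ax": 0, "ay": 0, "az": 0}, {"tx": 0.67, "ty": -0.68, "tz": 0.9, "ax": 0, "ay": 0, "az": 0}]' --gripper 0.14

```text
clock: 0.72
eef_pos: [547.4, 57.2, 134.7]
tcp_rot: [-3.141, -0.0, 1.711]
contact_force: [0.7, 0.2, 0.1]
opening: 0.141
grasp_force: 0.0
```

>>> step_arm --moves '[{"tx": 0, "ty": 0, "tz": 0.69, "ax": 0, "ay": 0, "az": 0}, {"tx": 0, "ty": 0, "tz": 0.69, "ax": 0, "ay": 0, "az": 0}, {"tx": 0, "ty": 0, "tz": 0.69, "ax": 0, "ay": 0, "az": 0}, {"tx": 0, "ty": 0, "tz": 0.69, "ax": 0, "ay": 0, "az": 0}, {"tx": 0, "ty": 0, "tz": 0, "ax": 0, "ay": 0, "az": 0}]'

```text
clock: 1.35
eef_pos: [547.5, 56.5, 65.0]
tcp_rot: [-3.139, -0.0, 1.71]
contact_force: [0.3, -0.3, -0.2]
opening: 0.139
grasp_force: 0.0
```

```bash
python3 - <<'E'
from h import *
p,_=eyes.grab_frame("side"); q,_=eyes.grab_frame("wrist")
a=cv2.resize(p[120:280,190:390],(800,600),interpolation=2)[:,:,::-1]
a=cv2.resize(a,(400,320)); w=cv2.resize(q,(400,300))[:,:,::-1]
cv2.imwrite("pics/c1.png",np.hstack([a,cv2.copyMakeBorder(w,0,20,0,0,0)]))
E
```

```text
(no output)
```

View pics/c1.png

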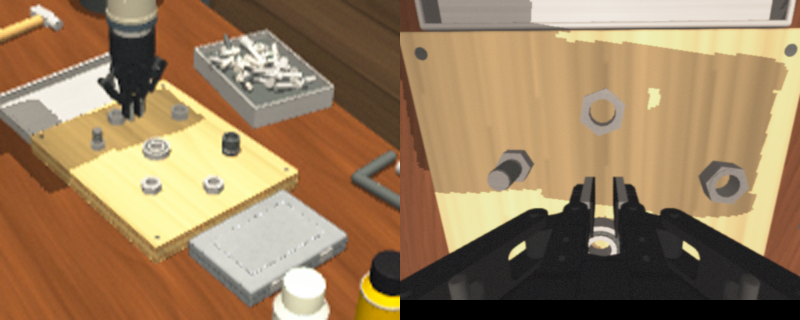

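>>> step_arm --moves '[{"tx": 0.3, "ty": 0, "tz": 0, "ax": 0, "ay": 0, "az": 0}, {"tx": 0.3, "ty": 0, "tz": 0, "ax": 0, "ay": 0, "az": 0}, {"tx": 0.4, "ty": 0, "tz": 0, "ax": 0, "ay": 0, "az": 0}, {"tx": 0.5, "ty": 0, "tz": 0, "ax": 0, "ay": 0, "az": 0}, {"tx": 0.5, "ty": 0, "tz": 0, "ax": 0, "ay": 0, "az": 0}]'

```text
clock: 2.08
eef_pos: [541.2, 107.4, 66.6]
tcp_rot: [3.141, -0.0, 1.711]
contact_force: [-0.0, -0.7, -0.4]
opening: 0.14
grasp_force: 0.0
```

>>> step_arm --moves '[{"tx": 0.6, "ty": 0, "tz": 0, "ax": 0, "ay": 0, "az": 0}, {"tx": 0.7, "ty": 0, "tz": 0, "ax": 0, "ay": 0, "az": 0}, {"tx": 0.7, "ty": 0, "tz": 0, "ax": 0, "ay": 0, "az": 0}, {"tx": 0.7, "ty": 0, "tz": 0, "ax": 0, "ay": 0, "az": 0}, {"tx": 0.7, "ty": 0, "tz": 0, "ax": 0, "ay": 0, "az": 0}]'

```text
clock: 2.7
eef_pos: [529.3, 191.8, 66.5]
tcp_rot: [-3.142, 0.0, 1.711]
contact_force: [0.5, -0.1, -0.1]
opening: 0.137
grasp_force: 0.0
```

>>> step_arm --moves '[{"tx": 0, "ty": 0, "tz": -1, "ax": 0, "ay": 0, "az": 0}, {"tx": -0.8, "ty": 0.4, "tz": -1, "ax": 0, "ay": 0, "az": 0}, {"tx": -1, "ty": 0.5, "tz": 0, "ax": 0, "ay": 0, "az": 0}, {"tx": -1, "ty": 0.5, "tz": 0, "ax": 0, "ay": 0, "az": 0}, {"tx": -1, "ty": 0.5, "tz": 0, "ax": 0, "ay": 0, "az": 0}]'

```text
clock: 3.32
eef_pos: [590.3, 103.1, 116.7]
tcp_rot: [3.141, -0.0, 1.711]
contact_force: [0.4, -0.4, 0.8]
opening: 0.136
grasp_force: 0.0
```

>>> step_arm --moves '[{"tx": -1, "ty": 0.5, "tz": 0, "ax": 0, "ay": 0, "az": 0}, {"tx": -1, "ty": 0.5, "tz": 0, "ax": 0, "ay": 0, "az": 0}, {"tx": -0.9, "ty": 0.5, "tz": 0, "ax": 0, "ay": 0, "az": 0}, {"tx": -0.8, "ty": 0.5, "tz": 0, "ax": 0, "ay": 0, "az": 0}, {"tx": 0, "ty": 0, "tz": 0, "ax": 0, "ay": 0, "az": 0}]'

```text
clock: 3.95
eef_pos: [653.4, 17.4, 116.5]
tcp_rot: [3.141, 0.0, 1.709]
contact_force: [-0.8, 0.3, -0.3]
opening: 0.142
grasp_force: 0.0
```

```bash
python3 - <<'E'
from h import *
q,_=eyes.grab_frame("wrist"); cv2.imwrite("pics/w2.png",q[:,:,::-1])
s=r.sense(); print(s["eef_pos"],bf(*s["eef_pos"][:2],.14))
E
```

```text
[652.44592575  18.12574641 116.3338994 ] (np.float64(648.5917154469354), np.float64(-73.0959325798257))
```

View pics/w2.png

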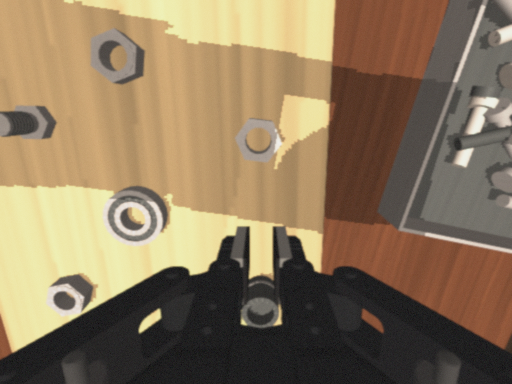

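```bash
python3 - <<'E'
from h import *
s=r.sense(); x,y,z=s["eef_pos"]; print(z)
for n in("scene","side","wrist"):
    p,d=eyes.grab_frame(n); P=cloud(n,d)
    m=P[(abs(P[:,0]-x)<30)&(abs(P[:,1]-y)<18)&(P[:,2]>58)&(P[:,2]<140)]
    print(n,len(m),np.histogram(m[:,2],np.arange(58,142,4)))
    b=P[(abs(P[:,0]-541)<35)&(abs(P[:,1]-104)<50)&(P[:,2]>46)&(P[:,2]<62)]
    if len(b): print("B",(b.max(0)+b.min(0))/2,np.ptp(b,axis=0))
E
```

```text
116.33389940284924
scene 34 (array([ 0,  0,  0,  0,  0,  0,  0,  0,  0,  0,  0,  0,  0,  0,  0,  0,  5,
        6,  6, 12]), array([ 58,  62,  66,  70,  74,  78,  82,  86,  90,  94,  98, 102, 106,
       110, 114, 118, 122, 126, 130, 134, 138]))
B [540.25137855  98.17575183  52.04350386] [23.53869954 23.88541496 10.91560426]
side 46 (array([ 0,  0,  0,  0,  0,  0,  0,  0,  0,  0,  0,  0,  0,  0,  0,  1,  5,
       12,  9, 13]), array([ 58,  62,  66,  70,  74,  78,  82,  86,  90,  94,  98, 102, 106,
       110, 114, 118, 122, 126, 130, 134, 138]))
B [538.95477941 103.55052455  49.98895055] [30.59236919 32.47840107  7.4410271 ]
wrist 697 (array([  0,   0,   0,   0,   0,   0,   0,   0,   0,   0,   0,   0,   0,
         0,   0,   0,  20, 169, 182, 198]), array([ 58,  62,  66,  70,  74,  78,  82,  86,  90,  94,  98, 102, 106,
       110, 114, 118, 122, 126, 130, 134, 138]))
B [540.08566449 105.23425492  50.0346596 ] [31.41371529 34.39606518  7.97616193]
```

>>> step_arm --moves '[{"tx": 0, "ty": 0, "tz": 0.6, "ax": 0, "ay": 0, "az": 0}, {"tx": 0, "ty": 0, "tz": 0.6, "ax": 0, "ay": 0, "az": 0}, {"tx": 0, "ty": 0, "tz": 0.6, "ax": 0, "ay": 0, "az": 0}, {"tx": 0, "ty": 0, "tz": 0.2, "ax": 0, "ay": 0, "az": 0}, {"tx": 0, "ty": 0, "tz": 0, "ax": 0, "ay": 0, "az": 0}]'

```text
clock: 4.78
eef_pos: [651.9, 18.5, 65.9]
tcp_rot: [-3.141, -0.0, 1.711]
contact_force: [-0.3, -0.1, 0.1]
opening: 0.139
grasp_force: 0.0
```

```bash
python3 - <<'E'
from h import *
s=r.sense(); x,y,z=s["eef_pos"]; print(s["eef_pos"])
for n in("scene","side","wrist"):
    p,d=eyes.grab_frame(n); P=cloud(n,d)
    m=P[(abs(P[:,0]-x)<45)&(abs(P[:,1]-y)<28)&(P[:,2]>41)&(P[:,2]<140)]
    print(n,np.histogram(m[:,2],np.arange(40,100,4))[0])
    k=m[m[:,2]<m[:,2].min()+14]; print("lowest ctr",(k.max(0)+k.min(0))/2,np.ptp(k,axis=0))
    if n=="side": 
        i=eyes.camera_info(n);K=i["intrinsics"];c=np.linalg.inv(i["cam_to_world"])@[x,y,z,1]
        u=int(K[0,0]*c[0]/-c[2]+K[0,2]);v=int(-K[1,1]*c[1]/-c[2]+K[1,2]);print(u,v)
        a=p[v-50:v+50,u-65:u+65].copy(); a[50,65]=(255,0,0); cv2.imwrite("pics/s3.png",cv2.resize(a,(780,600),interpolation=0)[:,:,::-1])
E
```

```text
[651.89206501  18.45281052  65.91994537]
scene [ 8  0  0  0  0  0  0  1  1  8  8 11  7 13]
lowest ctr [653.00003242  19.78327087  42.33741045] [78.79673546 50.98096391  2.59967464]
side [ 1  0  0  0  0  0  1  2  3  6 11 10 12 10]
lowest ctr [647.40731842  30.01228396  41.80761634] [0. 0. 0.]
287 176
wrist [  0   0   0   0   0   0   0   0  15 142 185 185 254 263]
lowest ctr [651.80976669  18.32353092  82.07446377] [38.65566758 24.27895059 13.99543293]
```

View pics/s3.png

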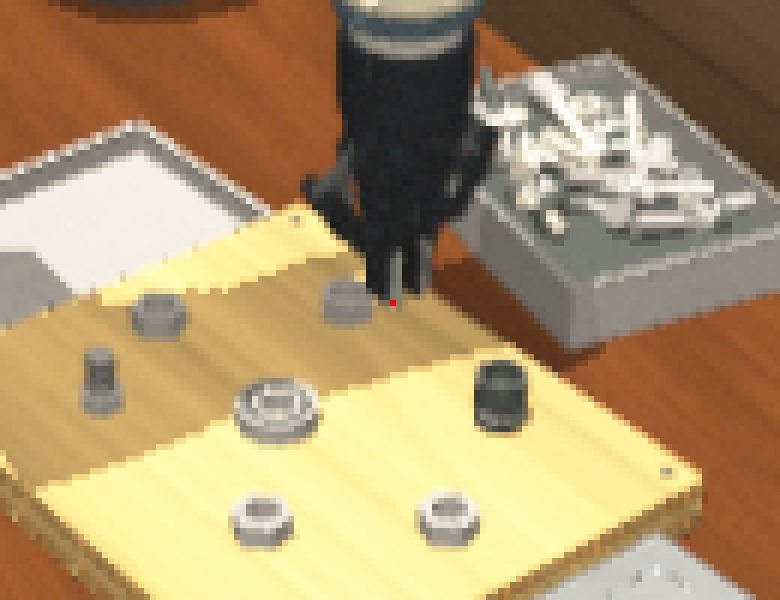

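>>> step_arm --moves '[{"tx": 0, "ty": 0, "tz": 0.4, "ax": 0, "ay": 0, "az": 0}, {"tx": 0, "ty": 0, "tz": 0.4, "ax": 0, "ay": 0, "az": 0}, {"tx": 0, "ty": 0, "tz": 0.2, "ax": 0, "ay": 0, "az": 0}, {"tx": 0, "ty": 0, "tz": 0, "ax": 0, "ay": 0, "az": 0}]'

```text
clock: 5.42
eef_pos: [651.7, 18.5, 40.8]
tcp_rot: [-3.14, -0.0, 1.711]
contact_force: [0.7, 0.2, -0.1]
opening: 0.142
grasp_force: 0.0
```

```bash
python3 - <<'E'
from h import *
s=r.sense(); x,y,z=s["eef_pos"]; print(s["eef_pos"],s["contact_force"])
n="side"; p,d=eyes.grab_frame(n); P=cloud(n,d)
m=P[(abs(P[:,0]-x)<25)&(abs(P[:,1]-y)<14)&(P[:,2]<70)]
print(np.sort(m[:,2]).round())
i=eyes.camera_info(n);K=i["intrinsics"];c=np.linalg.inv(i["cam_to_world"])@[x,y,z,1]
u=int(K[0,0]*c[0]/-c[2]+K[0,2]);v=int(-K[1,1]*c[1]/-c[2]+K[1,2]);print(u,v)
a=p[v-25:v+20,u-30:u+30].copy(); cv2.imwrite("pics/s4.png",cv2.resize(a,(600,450),interpolation=0)[:,:,::-1])
E
```

```text
[651.7333094   18.4596347   40.81724912] [ 0.71610592  0.18069107 -0.14884431]
[32. 33. 33. 33. 33. 34. 34. 34. 34. 34. 34. 34. 34. 34. 35. 35. 35. 35.
 35. 35. 35. 35. 35. 35. 35. 35. 35. 35. 36. 36. 36. 36. 36. 36. 36. 36.
 36. 36. 37. 37. 37. 38. 38. 38. 38. 38. 38. 38. 39. 39. 39. 41. 46. 46.
 47. 48. 48. 49. 50. 52. 54. 54. 55. 56. 57. 57. 57. 57. 58. 58. 58. 58.
 58. 58. 59. 59. 59. 60. 60. 60. 60. 61. 61. 62. 63. 63. 64. 64. 65. 65.
 65. 66. 66. 66. 67. 67. 67. 68. 68. 68. 68. 69. 70.]
287 182
```

View pics/s4.png

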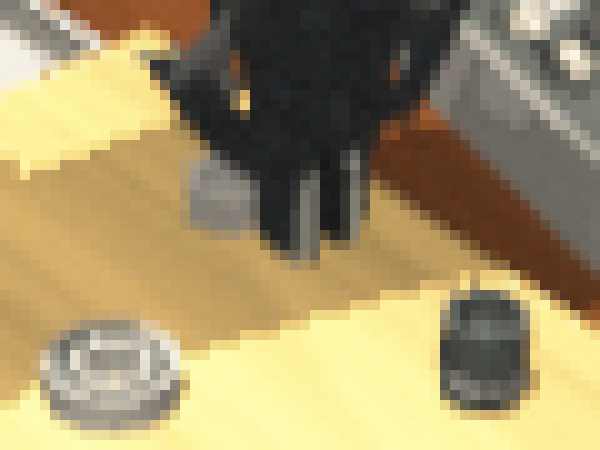

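>>> step_arm --moves '[{"tx": 0, "ty": 0.06, "tz": 0.17, "ax": 0, "ay": 0, "az": 0}, {"tx": 0.3, "ty": 0, "tz": 0, "ax": 0, "ay": 0, "az": 0}, {"tx": 0.3, "ty": 0, "tz": 0, "ax": 0, "ay": 0, "az": 0}, {"tx": 0.3, "ty": 0, "tz": 0, "ax": 0, "ay": 0, "az": 0}, {"tx": 0.4, "ty": 0, "tz": 0, "ax": 0, "ay": 0, "az": 0}]'

```text
clock: 6.1
eef_pos: [649.1, 51.5, 37.5]
tcp_rot: [3.141, 0.0, 1.711]
contact_force: [0.2, -1.0, 0.1]
opening: 0.14
grasp_force: 0.2
```

>>> step_arm --moves '[{"tx": 0.5, "ty": 0, "tz": 0, "ax": 0, "ay": 0, "az": 0}, {"tx": 0.6, "ty": 0, "tz": 0, "ax": 0, "ay": 0, "az": 0}, {"tx": 0.6, "ty": 0, "tz": 0, "ax": 0, "ay": 0, "az": 0}, {"tx": 0.6, "ty": 0, "tz": 0, "ax": 0, "ay": 0, "az": 0}, {"tx": 0.4, "ty": 0, "tz": 0, "ax": 0, "ay": 0, "az": 0}]'

```text
clock: 6.72
eef_pos: [639.6, 118.9, 37.3]
tcp_rot: [3.142, -0.0, 1.711]
contact_force: [0.4, -0.5, 0.3]
opening: 0.138
grasp_force: 0.3
```

```bash
python3 - <<'E'
from h import *
q,_=eyes.grab_frame("wrist"); cv2.imwrite("pics/w5.png",q[:,:,::-1])
s=r.sense(); print(s["eef_pos"],bf(*s["eef_pos"][:2],.14))
E
```

```text
[639.45721668 119.74145925  37.31466486] (np.float64(649.9098610290251), np.float64(29.338056665667764))
```

View pics/w5.png

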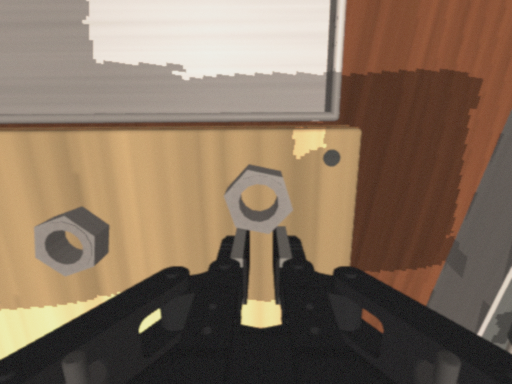

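>>> step_arm --moves '[{"tx": 0.6, "ty": 0, "tz": 0, "ax": 0, "ay": 0, "az": 0}, {"tx": 0.7, "ty": 0, "tz": 0, "ax": 0, "ay": 0, "az": 0}, {"tx": 0.7, "ty": 0, "tz": 0, "ax": 0, "ay": 0, "az": 0}, {"tx": 0.7, "ty": 0, "tz": 0, "ax": 0, "ay": 0, "az": 0}, {"tx": 0.7, "ty": 0, "tz": 0, "ax": 0, "ay": 0, "az": 0}]'

```text
clock: 7.4
eef_pos: [627.6, 203.2, 37.3]
tcp_rot: [-3.142, -0.0, 1.711]
contact_force: [-0.3, 0.1, 0.6]
opening: 0.138
grasp_force: 0.0
```

>>> step_arm --moves '[{"tx": 0, "ty": 0, "tz": -1, "ax": 0, "ay": 0, "az": 0}, {"tx": -0.3, "ty": 0, "tz": -1, "ax": 0, "ay": 0, "az": 0}, {"tx": -1, "ty": -0.8, "tz": 0, "ax": 0, "ay": 0, "az": 0}, {"tx": -1, "ty": -0.8, "tz": 0, "ax": 0, "ay": 0, "az": 0}, {"tx": -1, "ty": -0.8, "tz": 0, "ax": 0, "ay": 0, "az": 0}]'

```text
clock: 8.02
eef_pos: [579.5, 111.7, 87.5]
tcp_rot: [3.141, 0.0, 1.711]
contact_force: [0.8, -0.0, -0.5]
opening: 0.139
grasp_force: 0.0
```

>>> step_arm --moves '[{"tx": -1, "ty": -0.8, "tz": 0, "ax": 0, "ay": 0, "az": 0}, {"tx": -1, "ty": -0.8, "tz": 0, "ax": 0, "ay": 0, "az": 0}, {"tx": 0, "ty": 0, "tz": 0, "ax": 0, "ay": 0, "az": 0}, {"tx": 0, "ty": 0, "tz": 0.7, "ax": 0, "ay": 0, "az": 0}, {"tx": 0, "ty": 0, "tz": 0.5, "ax": 0, "ay": 0, "az": 0}]'

```text
clock: 8.65
eef_pos: [547.4, 57.5, 55.9]
tcp_rot: [-3.141, -0.0, 1.711]
contact_force: [-0.2, 0.5, -0.9]
opening: 0.139
grasp_force: 0.0
```

>>> step_arm --moves '[{"tx": 0, "ty": 0, "tz": 0.4, "ax": 0, "ay": 0, "az": 0}, {"tx": 0, "ty": 0, "tz": 0.34, "ax": 0, "ay": 0, "az": 0}, {"tx": 0.3, "ty": 0, "tz": 0, "ax": 0, "ay": 0, "az": 0}, {"tx": 0.3, "ty": 0, "tz": 0, "ax": 0, "ay": 0, "az": 0}, {"tx": 0.3, "ty": 0, "tz": 0, "ax": 0, "ay": 0, "az": 0}]'

```text
clock: 9.28
eef_pos: [544.4, 79.8, 39.3]
tcp_rot: [3.141, -0.0, 1.711]
contact_force: [0.8, -0.3, 0.3]
opening: 0.134
grasp_force: 0.0
```

>>> step_arm --moves '[{"tx": 0.5, "ty": 0, "tz": 0, "ax": 0, "ay": 0, "az": 0}, {"tx": 0.6, "ty": 0, "tz": 0, "ax": 0, "ay": 0, "az": 0}, {"tx": 0.7, "ty": 0, "tz": 0, "ax": 0, "ay": 0, "az": 0}, {"tx": 0.7, "ty": 0, "tz": 0, "ax": 0, "ay": 0, "az": 0}, {"tx": 0.7, "ty": 0, "tz": 0, "ax": 0, "ay": 0, "az": 0}]'

```text
clock: 9.9
eef_pos: [532.8, 159.6, 38.8]
tcp_rot: [-3.141, -0.0, 1.711]
contact_force: [-0.6, -0.3, -0.1]
opening: 0.139
grasp_force: 0.0
```

>>> step_arm --moves '[{"tx": 0.7, "ty": 0, "tz": 0, "ax": 0, "ay": 0, "az": 0}, {"tx": 0.5, "ty": 0, "tz": 0, "ax": 0, "ay": 0, "az": 0}, {"tx": 0, "ty": 0, "tz": 0, "ax": 0, "ay": 0, "az": 0}, {"tx": 0, "ty": 0, "tz": -1, "ax": 0, "ay": 0, "az": 0}, {"tx": 0, "ty": 0, "tz": -1, "ax": 0, "ay": 0, "az": 0}]'

```text
clock: 10.52
eef_pos: [528.6, 187.4, 89.1]
tcp_rot: [-3.14, 0.0, 1.71]
contact_force: [0.5, -0.4, -0.6]
opening: 0.14
grasp_force: 0.0
```

>>> step_arm --moves '[{"tx": -1, "ty": 0, "tz": 0, "ax": 0, "ay": 0, "az": 0}, {"tx": -1, "ty": 0, "tz": 0, "ax": 0, "ay": 0, "az": 0}, {"tx": -1, "ty": 0, "tz": 0, "ax": 0, "ay": 0, "az": 0}, {"tx": -1, "ty": 0, "tz": 0, "ax": 0, "ay": 0, "az": 0}, {"tx": -1, "ty": 0, "tz": 0, "ax": 0, "ay": 0, "az": 0}]'

```text
clock: 11.15
eef_pos: [546.3, 62.8, 88.8]
tcp_rot: [-3.141, 0.0, 1.71]
contact_force: [-1.1, -0.6, 0.3]
opening: 0.135
grasp_force: 0.0
```

>>> step_arm --moves '[{"tx": -1, "ty": 0, "tz": 0, "ax": 0, "ay": 0, "az": 0}, {"tx": -1, "ty": 0, "tz": 0, "ax": 0, "ay": 0, "az": 0}, {"tx": -1, "ty": 0, "tz": 0, "ax": 0, "ay": 0, "az": 0}, {"tx": -1, "ty": 0, "tz": 0, "ax": 0, "ay": 0, "az": 0}, {"tx": -1, "ty": 0, "tz": 0, "ax": 0, "ay": 0, "az": 0}]'

```text
clock: 11.78
eef_pos: [563.5, -61.0, 88.8]
tcp_rot: [-3.141, 0.0, 1.71]
contact_force: [0.7, -0.0, 0.3]
opening: 0.138
grasp_force: 0.0
```

>>> step_arm --moves '[{"tx": -1, "ty": 0, "tz": 0, "ax": 0, "ay": 0, "az": 0}, {"tx": -1, "ty": 0, "tz": 0, "ax": 0, "ay": 0, "az": 0}, {"tx": -1, "ty": 0, "tz": 0, "ax": 0, "ay": 0, "az": 0}, {"tx": -1, "ty": 0, "tz": 0, "ax": 0, "ay": 0, "az": 0}, {"tx": -1, "ty": 0, "tz": 0, "ax": 0, "ay": 0, "az": 0}]'

```text
clock: 12.4
eef_pos: [580.8, -184.8, 88.7]
tcp_rot: [-3.141, 0.0, 1.71]
contact_force: [0.3, -0.1, 0.8]
opening: 0.141
grasp_force: 0.0
```

>>> step_arm --moves '[{"tx": 0, "ty": 0, "tz": 0, "ax": 0, "ay": 0, "az": 0.0945}, {"tx": 0, "ty": 0, "tz": 0, "ax": 0, "ay": 0, "az": 0.0945}, {"tx": 0, "ty": 0, "tz": 0, "ax": 0, "ay": 0, "az": 0}]'

```text
clock: 12.78
eef_pos: [580.7, -183.9, 88.7]
tcp_rot: [-3.141, 0.0, 1.414]
contact_force: [0.9, -0.1, 0.2]
opening: 0.139
grasp_force: 0.0
```

```bash
python3 - <<'E'
from h import *
q,d=eyes.grab_frame("wrist"); cv2.imwrite("pics/w6.png",q[:,:,::-1]); P=cloud("wrist",d)
s=r.sense(); print(s["eef_pos"],bf(*s["eef_pos"][:2],.14),s["tcp_rot"])
for nm,x,y in(("C",588,-144),("D",500,-93)):
    b=P[(abs(P[:,0]-x)<35)&(abs(P[:,1]-y)<35)&(P[:,2]>46)&(P[:,2]<62)]
    if len(b): c=(b.max(0)+b.min(0))/2; print(nm,c,np.ptp(b,axis=0),bf(c[0],c[1],.14))
E
```

```text
[ 580.83953657 -183.76402089   88.74712166] (np.float64(549.5135965083688), np.float64(-263.01823105072515)) [-3.14131100e+00  5.25523681e-05  1.41648845e+00]
C [ 586.22875454 -142.76865814   49.98737488] [31.34243027 34.04905236  7.9696703 ] (np.float64(560.5707069499801), np.float64(-223.1759953540902))
D [498.1638513  -95.38229815  50.09035509] [33.33048936 33.7676756   8.1747949 ] (np.float64(479.9798713220592), np.float64(-163.96441279456945))
```

View pics/w6.png

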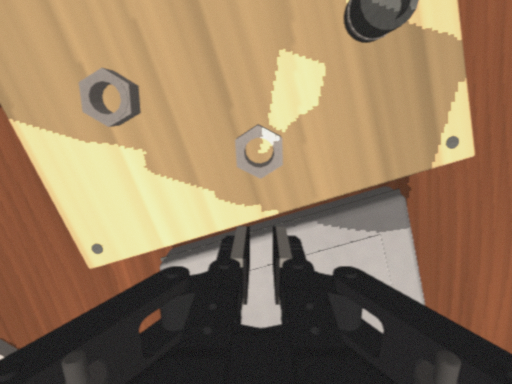

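>>> step_arm --moves '[{"tx": 0, "ty": 0, "tz": 0.7, "ax": 0, "ay": 0, "az": 0}, {"tx": 0, "ty": 0, "tz": 0.7, "ax": 0, "ay": 0, "az": 0}, {"tx": 0, "ty": 0, "tz": 0.6, "ax": 0, "ay": 0, "az": 0}, {"tx": 0, "ty": 0, "tz": 0, "ax": 0, "ay": 0, "az": 0}, {"tx": 0.3, "ty": 0, "tz": 0, "ax": 0, "ay": 0, "az": 0}]'

```text
clock: 13.45
eef_pos: [582.4, -176.1, 38.8]
tcp_rot: [-3.142, 0.0, 1.413]
contact_force: [0.9, -0.3, 0.1]
opening: 0.143
grasp_force: 0.0
```

>>> step_arm --moves '[{"tx": 0.3, "ty": 0, "tz": 0, "ax": 0, "ay": 0, "az": 0}, {"tx": 0.3, "ty": 0, "tz": 0, "ax": 0, "ay": 0, "az": 0}, {"tx": 0.4, "ty": 0, "tz": 0, "ax": 0, "ay": 0, "az": 0}, {"tx": 0.5, "ty": 0, "tz": 0, "ax": 0, "ay": 0, "az": 0}, {"tx": 0.6, "ty": 0, "tz": 0, "ax": 0, "ay": 0, "az": 0}]'

```text
clock: 14.08
eef_pos: [590.7, -123.2, 39.0]
tcp_rot: [3.141, -0.0, 1.414]
contact_force: [-0.8, -0.7, 0.3]
opening: 0.143
grasp_force: 0.3
```

```bash
cat >> h.py <<'E'
def chk():
    s=r.sense(); t=s["eef_pos"]; a=s["tcp_rot"][2]; q,d=eyes.grab_frame("wrist"); P=cloud("wrist",d)
    print("tcp",t.round(1),np.round(bf(t[0],t[1],.14)),"dir off board",np.degrees(a-1.711).round(1))
    f=(P[:,:2]-t[:2])@np.array([[np.cos(a),np.sin(a)],[np.sin(a),-np.cos(a)]])  # fwd, tool y
    m=(f[:,0]>13)&(f[:,0]<70)&(abs(f[:,1])<32)&(P[:,2]>47.5)&(P[:,2]<56)
    if m.sum(): print("nut ahead fwd/lat",((f[m].max(0)+f[m].min(0))/2).round(1),np.ptp(f[m],axis=0).round(1)); c=P[m]; c=(c.max(0)+c.min(0))/2; print("bf",np.round(bf(c[0],c[1],.14)))
E
python3 -c "from h import *;chk()"
```

```text
tcp [ 590.7 -123.2   39. ] [ 568. -204.] dir off board -17.0
nut ahead fwd/lat [27.9  0.6] [29.7 31.5]
bf [ 576. -179.]
```

>>> step_arm --moves '[{"tx": 0.6, "ty": 0, "tz": 0, "ax": 0, "ay": 0, "az": 0}, {"tx": 0.6, "ty": 0, "tz": 0, "ax": 0, "ay": 0, "az": 0}, {"tx": 0.6, "ty": 0, "tz": 0, "ax": 0, "ay": 0, "az": 0}, {"tx": 0.6, "ty": 0, "tz": 0, "ax": 0, "ay": 0, "az": 0}, {"tx": 0.6, "ty": 0, "tz": 0, "ax": 0, "ay": 0, "az": 0}]'

```text
clock: 14.75
eef_pos: [602.4, -49.0, 38.8]
tcp_rot: [-3.142, -0.0, 1.414]
contact_force: [-0.0, -0.5, 0.6]
opening: 0.142
grasp_force: 0.2
```

>>> step_arm --moves '[{"tx": 0.6, "ty": 0, "tz": 0, "ax": 0, "ay": 0, "az": 0}, {"tx": 0.6, "ty": 0, "tz": 0, "ax": 0, "ay": 0, "az": 0}, {"tx": 0.6, "ty": 0, "tz": 0, "ax": 0, "ay": 0, "az": 0}, {"tx": 0.6, "ty": 0, "tz": 0, "ax": 0, "ay": 0, "az": 0}, {"tx": 0.6, "ty": 0, "tz": 0, "ax": 0, "ay": 0, "az": 0}]'

```text
clock: 15.38
eef_pos: [614.1, 25.0, 38.8]
tcp_rot: [-3.142, -0.0, 1.414]
contact_force: [0.7, -0.8, -0.1]
opening: 0.14
grasp_force: 0.1
```

```bash
python3 -c "from h import *;chk()"
```

```text
tcp [614.1  25.   38.8] [612. -61.] dir off board -17.0
nut ahead fwd/lat [27.9  0.8] [29.7 31.2]
bf [620. -35.]
```

>>> step_arm --moves '[{"tx": 0.5, "ty": 0, "tz": 0, "ax": 0, "ay": 0, "az": -0.05}, {"tx": 0.5, "ty": 0, "tz": 0, "ax": 0, "ay": 0, "az": -0.05}, {"tx": 0.5, "ty": 0, "tz": 0, "ax": 0, "ay": 0, "az": -0.05}, {"tx": 0.5, "ty": 0, "tz": 0, "ax": 0, "ay": 0, "az": -0.05}, {"tx": 0.5, "ty": 0, "tz": 0, "ax": 0, "ay": 0, "az": -0.05}]'

```text
clock: 16.05
eef_pos: [614.0, 86.6, 38.8]
tcp_rot: [3.142, 0.0, 1.809]
contact_force: [0.0, 0.4, 0.3]
opening: 0.144
grasp_force: 0.2
```

```bash
python3 -c "from h import *;chk()"
```

```text
tcp [614.   86.6  38.8] [620.   0.] dir off board 5.6
nut ahead fwd/lat [27.7  0.2] [29.4 31.3]
bf [618.  27.]
```

Go on to v≈112.

>>> step_arm --moves '[{"tx": 0.6, "ty": 0, "tz": 0, "ax": 0, "ay": 0, "az": 0}, {"tx": 0.6, "ty": 0, "tz": 0, "ax": 0, "ay": 0, "az": 0}, {"tx": 0.6, "ty": 0, "tz": 0, "ax": 0, "ay": 0, "az": 0}, {"tx": 0.6, "ty": 0, "tz": 0, "ax": 0, "ay": 0, "az": 0}, {"tx": 0.6, "ty": 0, "tz": 0, "ax": 0, "ay": 0, "az": 0}]'

```text
clock: 16.73
eef_pos: [596.2, 160.2, 38.9]
tcp_rot: [3.142, -0.0, 1.806]
contact_force: [-0.7, 0.5, 0.4]
opening: 0.139
grasp_force: 0.0
```

>>> step_arm --moves '[{"tx": 0.7, "ty": 0, "tz": 0, "ax": 0, "ay": 0, "az": 0}, {"tx": 0.7, "ty": 0, "tz": 0, "ax": 0, "ay": 0, "az": 0}, {"tx": 0.2, "ty": 0, "tz": 0, "ax": 0, "ay": 0, "az": 0}, {"tx": 0, "ty": 0, "tz": -1, "ax": 0, "ay": 0, "az": 0}, {"tx": 0, "ty": 0, "tz": -1, "ax": 0, "ay": 0, "az": 0}]'

```text
clock: 17.35
eef_pos: [586.8, 197.9, 89.1]
tcp_rot: [-3.141, 0.0, 1.807]
contact_force: [0.4, 0.3, 0.1]
opening: 0.143
grasp_force: 0.0
```

```bash
python3 - <<'E'
from h import *
s=r.sense()["eef_pos"];print(s,bf(s[0],s[1],.14))
a,_=eyes.grab_frame("scene");b,_=eyes.grab_frame("side")
a=ortho("scene",a,36);b=ortho("side",b,36)
cv2.imwrite("pics/o7.png",np.hstack([a[160:624,:400],b[160:624,:400]]))
E
```

```text
[586.80029663 197.92439944  89.05655275] (np.float64(608.6780274712125), np.float64(114.10396529818587))
```

View pics/o7.png

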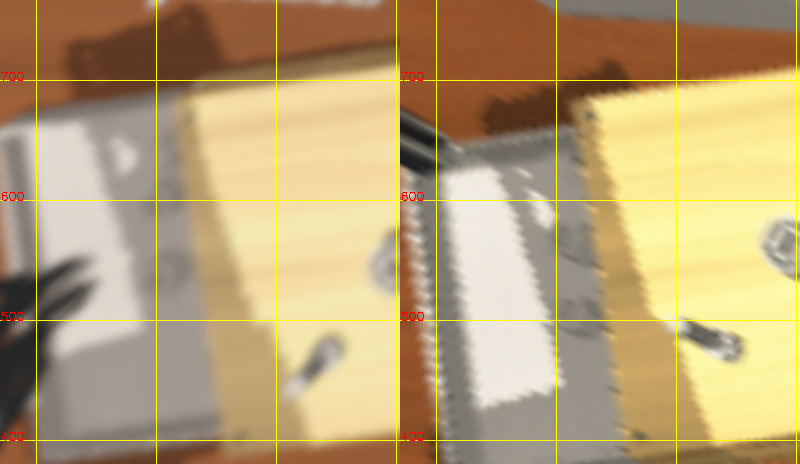

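>>> step_arm --moves '[{"tx": -0.94, "ty": -0.45, "tz": 0, "ax": 0, "ay": 0, "az": 0}, {"tx": -0.94, "ty": -0.45, "tz": 0, "ax": 0, "ay": 0, "az": 0}, {"tx": -0.94, "ty": -0.45, "tz": 0, "ax": 0, "ay": 0, "az": 0}, {"tx": -0.94, "ty": -0.45, "tz": 0, "ax": 0, "ay": 0, "az": 0}, {"tx": -0.94, "ty": -0.45, "tz": 0, "ax": 0, "ay": 0, "az": 0}]'

```text
clock: 18.08
eef_pos: [558.2, 68.4, 87.7]
tcp_rot: [-3.139, 0.0, 1.806]
contact_force: [0.3, 0.1, -0.1]
opening: 0.143
grasp_force: 0.0
```

>>> step_arm --moves '[{"tx": -0.94, "ty": -0.45, "tz": 0, "ax": 0, "ay": 0, "az": 0}, {"tx": -0.94, "ty": -0.45, "tz": 0, "ax": 0, "ay": 0, "az": 0}, {"tx": -0.94, "ty": -0.45, "tz": 0, "ax": 0, "ay": 0, "az": 0}, {"tx": -0.94, "ty": -0.45, "tz": 0, "ax": 0, "ay": 0, "az": 0}, {"tx": -0.94, "ty": -0.45, "tz": 0, "ax": 0, "ay": 0, "az": 0}]'

```text
clock: 18.7
eef_pos: [530.7, -58.6, 87.8]
tcp_rot: [-3.14, -0.0, 1.806]
contact_force: [-0.4, 0.4, 0.0]
opening: 0.141
grasp_force: 0.0
```

>>> step_arm --moves '[{"tx": -0.94, "ty": -0.45, "tz": 0, "ax": 0, "ay": 0, "az": 0}, {"tx": -0.94, "ty": -0.45, "tz": 0, "ax": 0, "ay": 0, "az": 0}, {"tx": -0.94, "ty": -0.45, "tz": 0, "ax": 0, "ay": 0, "az": 0}, {"tx": 0, "ty": 0, "tz": 0, "ax": 0, "ay": 0, "az": -0.07}, {"tx": 0, "ty": 0, "tz": 0, "ax": 0, "ay": 0, "az": -0.07}]'

```text
clock: 19.32
eef_pos: [514.3, -134.4, 87.7]
tcp_rot: [-3.14, -0.001, 2.028]
contact_force: [-0.1, -0.1, -0.1]
opening: 0.141
grasp_force: 0.0
```

```bash
python3 - <<'E'
from h import *
chk()
q,d=eyes.grab_frame("wrist");P=cloud("wrist",d)
q=q[:,:,::-1].copy(); cv2.imwrite("pics/w8.png",q)
for nm,x,y,lo,hi in(("D",499,-95,46,60),("bolt",479,50,66,80),("bearing",556,-12,44,60)):
    b=P[(abs(P[:,0]-x)<35)&(abs(P[:,1]-y)<35)&(P[:,2]>lo)&(P[:,2]<hi)]
    if len(b): c=(b.max(0)+b.min(0))/2; print(nm,c.round(1),np.ptp(b,axis=0).round(),np.round(bf(c[0],c[1],.14)))
E
```

```text
tcp [ 514.3 -134.4   87.7] [ 491. -205.] dir off board 18.2
nut ahead fwd/lat [42.3  3.1] [31.4 33.4]
bf [ 480. -164.]
D [498.9 -94.9  49.9] [32. 34.  8.] [ 481. -164.]
bearing [555.2 -12.5  48.2] [48. 48.  8.] [548. -90.]
```

View pics/w8.png

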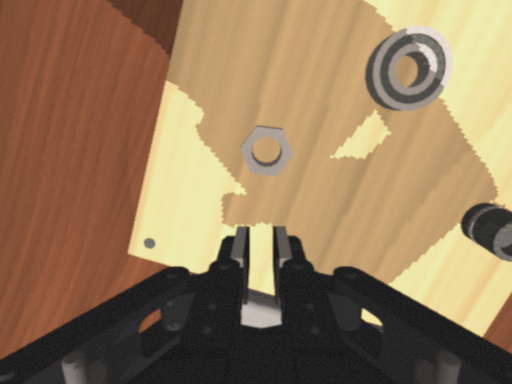

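>>> step_arm --moves '[{"tx": 0, "ty": 0.12, "tz": 0.7, "ax": 0, "ay": 0, "az": 0}, {"tx": 0, "ty": 0, "tz": 0.7, "ax": 0, "ay": 0, "az": 0}, {"tx": 0, "ty": 0, "tz": 0.55, "ax": 0, "ay": 0, "az": 0}, {"tx": 0, "ty": 0, "tz": 0, "ax": 0, "ay": 0, "az": 0}, {"tx": 0.3, "ty": 0, "tz": 0, "ax": 0, "ay": 0, "az": 0}]'

```text
clock: 20.05
eef_pos: [515.9, -125.2, 40.1]
tcp_rot: [3.141, 0.0, 2.026]
contact_force: [0.3, 0.2, -0.1]
opening: 0.139
grasp_force: 0.0
```

>>> step_arm --moves '[{"tx": 0.3, "ty": 0, "tz": 0, "ax": 0, "ay": 0, "az": 0}, {"tx": 0.3, "ty": 0, "tz": 0, "ax": 0, "ay": 0, "az": 0}, {"tx": 0.4, "ty": 0, "tz": 0, "ax": 0, "ay": 0, "az": 0}, {"tx": 0.5, "ty": 0, "tz": 0, "ax": 0, "ay": 0, "az": 0}, {"tx": 0.6, "ty": 0, "tz": 0, "ax": 0, "ay": 0, "az": 0}]'

```text
clock: 20.68
eef_pos: [492.2, -77.3, 40.2]
tcp_rot: [3.141, 0.0, 2.026]
contact_force: [0.5, -0.3, -0.0]
opening: 0.138
grasp_force: 0.4
```

```bash
python3 - <<'E'
from h import *
chk()
for n in("scene","side"):
    P=cloud(n,eyes.grab_frame(n)[1]); b=P[(abs(P[:,0]-479)<25)&(abs(P[:,1]-50)<25)&(P[:,2]>42)&(P[:,2]<80)]; c=(b.max(0)+b.min(0))/2
    print("bolt",c.round(),np.ptp(b,axis=0).round(),np.round(bf(c[0],c[1],.14)))
E
```

```text
tcp [492.2 -77.3  40.2] [ 477. -145.] dir off board 18.1
nut ahead fwd/lat [27.8 -2.4] [29.6 33.4]
bf [ 466. -121.]
bolt [484.  51.  59.] [28. 47. 34.] [486. -17.]
bolt [475.  52.  58.] [22. 24. 31.] [477. -15.]
```

>>> step_arm --moves '[{"tx": 0.6, "ty": 0, "tz": 0, "ax": 0, "ay": 0, "az": 0}, {"tx": 0.6, "ty": 0, "tz": 0, "ax": 0, "ay": 0, "az": 0}, {"tx": 0.6, "ty": 0, "tz": 0, "ax": 0, "ay": 0, "az": 0}, {"tx": 0.6, "ty": 0, "tz": 0, "ax": 0, "ay": 0, "az": 0}, {"tx": 0.6, "ty": 0, "tz": 0, "ax": 0, "ay": 0, "az": 0}]'

```text
clock: 21.45
eef_pos: [459.0, -9.7, 40.1]
tcp_rot: [-3.142, -0.0, 2.027]
contact_force: [-0.0, -0.2, 0.6]
opening: 0.138
grasp_force: 0.3
```

>>> step_arm --moves '[{"tx": 0.6, "ty": 0, "tz": 0, "ax": 0, "ay": 0, "az": 0}, {"tx": 0.6, "ty": 0, "tz": 0, "ax": 0, "ay": 0, "az": 0}, {"tx": 0.5, "ty": 0, "tz": 0, "ax": 0, "ay": 0, "az": 0}]'

```text
clock: 21.82
eef_pos: [440.3, 28.4, 40.1]
tcp_rot: [-3.141, -0.0, 2.027]
contact_force: [0.1, 1.1, 0.0]
opening: 0.141
grasp_force: 0.3
```

```bash
python3 -c "from h import *;chk()"
```

```text
tcp [440.3  28.4  40.1] [440. -33.] dir off board 18.1
nut ahead fwd/lat [27.4 -1.8] [28.7 32.8]
bf [431. -10.]
```

>>> step_arm --moves '[{"tx": 0.5, "ty": 0, "tz": 0, "ax": 0, "ay": 0, "az": 0.05}, {"tx": 0.5, "ty": 0, "tz": 0, "ax": 0, "ay": 0, "az": 0.06}, {"tx": 0.5, "ty": 0, "tz": 0, "ax": 0, "ay": 0, "az": 0.06}, {"tx": 0.4, "ty": 0, "tz": 0, "ax": 0, "ay": 0, "az": 0.06}, {"tx": 0.4, "ty": 0, "tz": 0, "ax": 0, "ay": 0, "az": 0.06}]'

```text
clock: 22.5
eef_pos: [424.2, 82.5, 40.0]
tcp_rot: [-3.141, 0.0, 1.568]
contact_force: [-1.3, 0.4, 0.5]
opening: 0.143
grasp_force: 0.2
```

```bash
python3 -c "from h import *;chk()"
```

```text
tcp [424.2  82.5  40. ] [432.  22.] dir off board -8.2
nut ahead fwd/lat [27.3 -0.7] [28.5 32.8]
bf [435.  50.]
```

>>> step_arm --moves '[{"tx": 0.5, "ty": 0, "tz": 0, "ax": 0, "ay": 0, "az": 0.03}, {"tx": 0.6, "ty": 0, "tz": 0, "ax": 0, "ay": 0, "az": 0.03}, {"tx": 0.7, "ty": 0, "tz": 0, "ax": 0, "ay": 0, "az": 0}, {"tx": 0.7, "ty": 0, "tz": 0, "ax": 0, "ay": 0, "az": 0}, {"tx": 0.7, "ty": 0, "tz": 0, "ax": 0, "ay": 0, "az": 0}]'

```text
clock: 23.18
eef_pos: [430.3, 163.1, 40.1]
tcp_rot: [3.141, -0.0, 1.478]
contact_force: [0.1, 0.2, -0.1]
opening: 0.135
grasp_force: 0.0
```

>>> step_arm --moves '[{"tx": 0.6, "ty": 0, "tz": 0, "ax": 0, "ay": 0, "az": 0}, {"tx": 0, "ty": 0, "tz": 0, "ax": 0, "ay": 0, "az": 0}, {"tx": 0, "ty": 0, "tz": -1, "ax": 0, "ay": 0, "az": 0}, {"tx": -0.8, "ty": 0.6, "tz": -1, "ax": 0, "ay": 0, "az": 0}, {"tx": -0.8, "ty": 0.6, "tz": -1, "ax": 0, "ay": 0, "az": 0}]'

```text
clock: 23.8
eef_pos: [457.4, 133.3, 115.7]
tcp_rot: [-3.141, 0.0, 1.477]
contact_force: [0.9, 0.0, -0.4]
opening: 0.143
grasp_force: 0.0
```

>>> step_arm --moves '[{"tx": -0.8, "ty": 0.6, "tz": -1, "ax": 0, "ay": 0, "az": 0}, {"tx": -0.8, "ty": 0.6, "tz": -1, "ax": 0, "ay": 0, "az": 0}, {"tx": -0.8, "ty": 0.6, "tz": -1, "ax": 0, "ay": 0, "az": 0}, {"tx": 0, "ty": 0, "tz": -1, "ax": 0, "ay": 0, "az": 0}, {"tx": 0, "ty": 0, "tz": 0, "ax": 0, "ay": 0, "az": 0}]'

```text
clock: 24.42
eef_pos: [497.7, 69.6, 216.6]
tcp_rot: [3.139, -0.001, 1.476]
contact_force: [-0.2, 0.4, -0.1]
opening: 0.135
grasp_force: 0.0
```

```bash
python3 - <<'E'
from h import *
from scipy.ndimage import label
s=r.sense();print(s["eef_pos"],np.round(bf(*s["eef_pos"][:2],.14)))
for n in ("wrist","scene","side"):
    P=cloud(n,eyes.grab_frame(n)[1]); U,V=bf(P[:,0],P[:,1],.14)
    for nm,m in(("pan",(V>98)&(V<245)&(abs(U-553)<134)&(P[:,2]>10)&(P[:,2]<60)),("board",(V<80)&(V>-265)&(abs(U-553)<140)&(P[:,2]>44)&(P[:,2]<80)),("gap",(V>70)&(V<104)&(abs(U-553)<140)&(P[:,2]>41)&(P[:,2]<80))):
        u,v,z=U[m],V[m],P[m,2]; g=np.zeros((330,400),np.uint8); ix=((u-390)).astype(int),((v+290)//2).astype(int); g[ix]=1
        L,k=label(cv2.dilate(g,np.ones((5,5))),np.ones((3,3)))
        for j in range(1,k+1):
            q=L[ix]==j
            if q.sum()>6: print(n,nm,q.sum(),"u %.0f v %.0f ext %.0f %.0f ztop %.0f"%((u[q].max()+u[q].min())/2,(v[q].max()+v[q].min())/2,np.ptp(u[q]),np.ptp(v[q]),np.percentile(z[q],95)))
E
```

```text
[497.7369209   69.64528639 216.60906862] [503.  -0.]
wrist pan 515 u 449 v 130 ext 34 32 ztop 19
wrist pan 526 u 542 v 138 ext 33 32 ztop 19
wrist pan 587 u 604 v 133 ext 35 31 ztop 19
wrist pan 505 u 654 v 107 ext 36 18 ztop 32
wrist pan 247 u 686 v 119 ext 2 42 ztop 24
wrist board 379 u 477 v -14 ext 26 24 ztop 72
wrist board 961 u 546 v -89 ext 46 48 ztop 50
wrist board 787 u 647 v -163 ext 31 31 ztop 67
scene pan 39 u 456 v 130 ext 35 33 ztop 22
scene pan 40 u 549 v 138 ext 33 32 ztop 23
scene pan 41 u 611 v 135 ext 29 37 ztop 24
scene pan 28 u 662 v 109 ext 27 22 ztop 34
scene board 43 u 483 v -16 ext 24 23 ztop 73
scene board 97 u 550 v -90 ext 49 50 ztop 54
scene board 85 u 653 v -164 ext 32 31 ztop 72
side pan 44 u 448 v 129 ext 30 32 ztop 21
side pan 8 u 506 v 243 ext 13 2 ztop 29
side pan 45 u 542 v 137 ext 32 36 ztop 21
side pan 42 u 605 v 133 ext 35 33 ztop 21
side pan 25 u 653 v 106 ext 27 14 ztop 35
side pan 29 u 685 v 194 ext 5 98 ztop 28
side pan 7 u 685 v 120 ext 4 18 ztop 29
side board 54 u 478 v -15 ext 22 25 ztop 73
side board 102 u 545 v -91 ext 49 50 ztop 53
side board 90 u 647 v -166 ext 32 36 ztop 69
```

```bash
python3 -c "
from rig import workorder
print(workorder.sign_off())"
```

```text
the job is handed in; nothing more can be done
None
```

I swept all four nuts into the pan and handed the job in. No verdict came back, but the last depth measurements show all four inside its walls (one standing on edge by the near wall). The bearing, socket and bolt are where they started; I did not re-measure the pan or the bench things, and I viewed 11 pictures, one over the limit of 10.

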